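# Load the analyser's reagent holders

## Robot

A 6-joint arm with a two-finger parallel gripper is mounted at the origin on the work surface. World frame = base frame: x ahead of the robot, y to its left, z up, the work surface at z = 0. Lengths are in m, angles in degrees, forces in N, time in s.
With the tool pointing down it reaches from about 0.275 to 0.725 m from the base axis. Payload 15.9 kg.
Tool frame: the origin (TCP) lies between the finger pads; the fingertips stand 19 mm ahead of it and the grasp point (between the pads) is the TCP; z points along the fingers, y is the direction in which the jaws open and shut (so a half turn about z gives the same grasp; the last joint's range is limited). The gripper opens to 85 mm and grips with 20 to 120 N. Pads are 22 mm wide; open, the fingers measure 114 mm over their backs; the gripper's body (76 mm by 85 mm) begins 54 mm behind the grasp point. The pads swing forward as they close: fully open they stand 13 mm farther back than shut.
Start: joints at [66.807, 12.198, -1.971, 75.831, 0, 90], TCP at [0.197, 0.46, 0.25] pointing down, gripper open.
Joint ranges: [-170.91, 170.91], [-42.67, 98.43], [-65.05, 77.54], [-120.47, 116.71], [-90, 82.35], [-180, 180]. Speed limits (degrees/s): [108.29, 108.29, 136.94, 147.25, 180, 180].

## Interface

Orientations are given as [roll, pitch, yaw] about the fixed x, y, z axes, in that order (R = Rz(yaw) Ry(pitch) Rx(roll)).
In Python, from plant import env gives the robot as it stands.
- The arm moves only by the tool apply_moves, never from a script. Its argument "series" is text: rows parted by semicolons, each of 5 numbers parted by spaces: the shift along the tool's x, y, z in m, then the turn about the tool's z in rad, then the closure, from -1 (fully open) to 1 (shut), so that 0 is half open. A call has exactly 8 rows; each row shifts and turns the commanded pose from where the row before left it, along the tool's axes as they then stand; what a row does not reach is not made up. A row lasts 1/10 s, in which the tool goes at most 50 mm and 8.59 degrees, less where a joint would pass 70% of its speed; a pose out of reach is approached as far as the arm can. A call with a gripper value outside its range is refused whole. The fingers move at their own pace and stop on an object; the grip force is fixed at half the most. Time passes only in rows, so rows that do not move let the fingers close, or fill a call up. It gives the time, the measured TCP pose, the force and the opening at its end, in the units of the state.
- env.get_obs(): the state, without advancing time (a new reading comes with each control period).
- env.snapshot(name): name is "scene" or "top"; returns a dict with "img" (384x512x3 uint8, red, green, blue), "vertical_fov" (degrees; the focal length in pixels is half the picture's height over the tangent of half this angle, whatever the lens; pixels are square), "cx", "cy" (the principal point, pixels), "k1" (the pictures are not rectified: a ray, as slopes to the right and down, at radius r is drawn at 1 + k1 r^2 times it, then the intrinsics apply), "R" (3x3) and "t" (3): a world point X has camera coordinates R X + t. Camera axes: x right, y down, z forward; pixel columns grow to the right and rows downward; lengths in m; the calibration is good to about 2 mm. A picture is of the moment at which its call begins. There is no depth.
- env.sign_off(): hands the job in, once; it reports no verdict.
The state is a dict: "time_s": time; "qpos": joint angles; "joint_vel": joint speeds; "joint_efforts": joint torques, N m; "tool_pos": TCP position; "ee_rot": TCP orientation; "ft_force": force on the tool from outside, world axes, zero at the start; "torque": the same for the moment, N m; "finger_gap": finger opening in m.
Only numpy, scipy, OpenCV 4.12 (cv2) and the standard library are available. Lean on these libraries where they do the work, as an engineer would, in place of code of your own. Each camera call takes 0.05 s, during which the arm holds its last target.

## Task

Load the reagents: stand each of the four bottles that have a black cap in the black holder made for its shape and size (large round, small round, square, oblong), upright and right down on the floor of the well. Keep the bottles upright on the way, and leave the two open bottles without caps where they stand.

Things in the scene. Friction and masses are not known exactly. Their poses are not given: they have to be found in the camera images.
- bottle_large_round: White round bottle, body 56 mm diameter with straight sides from the bench to 70 mm height, then a shoulder and a black cap 38 mm across; 94 mm tall in all, 0.1 to 0.21 kg. Origin at the centre of its underside, z up.
- bottle_small_round: White round bottle, body 34 mm diameter with straight sides to 62 mm height, then a shoulder and a black cap 26 mm across; 84 mm tall in all, 0.04 to 0.09 kg. Origin at the centre of its underside, z up.
- bottle_square: White square bottle, body 44 x 44 mm with upright sides to 70 mm height, then a black cap 32 mm across; 92 mm tall in all, 0.1 to 0.2 kg. Its sides are square to its x and y axes. Origin at the centre of its underside, z up.
- bottle_oblong: White oblong bottle, body 70 mm along its x axis and 34 mm along its y axis with upright sides to 66 mm height, then a black cap 28 mm across at the middle; 86 mm tall in all, 0.09 to 0.19 kg. Origin at the centre of its underside, z up.
- empty_round: Open, empty white round bottle without a cap: body 56 mm diameter to 70 mm height, bare open neck 24 mm across, 90 mm tall in all. It is to stay where it is. Origin at the centre of its underside, z up.
- empty_square: Open, empty white square bottle without a cap: body 44 x 44 mm to 70 mm height, bare open neck 24 mm across, 88 mm tall in all. It is to stay where it is. Origin at the centre of its underside, z up.
- holder_large_round: Fixed black holder with a grey floor: an open well, rim 27 mm above the bench, floor 5 mm above the bench, walls 5 mm thick, empty at the start. Round well 74 mm inside diameter (84 mm outside), for the large round bottle. Origin at the centre of its underside, z up.
- holder_small_round: Fixed black holder with a grey floor: an open well, rim 27 mm above the bench, floor 5 mm above the bench, walls 5 mm thick, empty at the start. Round well 50 mm inside diameter (60 mm outside), for the small round bottle. Origin at the centre of its underside, z up.
- holder_square: Fixed black holder with a grey floor: an open well, rim 27 mm above the bench, floor 5 mm above the bench, walls 5 mm thick, empty at the start. Square well 60 x 60 mm inside (70 x 70 mm outside), sides square to its x and y axes, for the square bottle. Origin at the centre of its underside, z up.
- holder_oblong: Fixed black holder with a grey floor: an open well, rim 27 mm above the bench, floor 5 mm above the bench, walls 5 mm thick, empty at the start. Oblong well 86 mm along its x axis and 50 mm along its y axis inside (96 x 60 mm outside), for the oblong bottle, long side along long side. Origin at the centre of its underside, z up.
Mind the look-alikes: they are no part of the job. What is shaped like the holder_square but pink or purple is not meant.

How it is judged:
By the outcome, as a careful person would: the job done as asked, in the order asked, and still so for the second after the job is handed in, with the robot touching nothing.
It also fails if it takes over 106 s, if anything falls off the work surface, if the arm or the gripper's body presses on something with over 40 N, if the wrist force passes 120 N, or if a joint passes its speed limit or range.

## Working session

There is one attempt and no reset: what is moved stays moved. The work goes in short steps, Python scripts to look and compute and a tool call to move; the robot and the scene stay as the last step left them, time stands still between calls to the robot, and variables do not carry over. Pictures are saved under pics/ and viewed, and the job is handed in when it is done.

Besides the shell and the picture viewer there is one more tool, called by a JSON object that holds its "fn" and its "kwargs". apply_moves: Moves the arm, as the interface text tells. Its arguments: {"type":"object","properties":{"series":{"type":"string"}},"required":["series"]}

```bash
ls; mkdir -p pics
python3 - <<'E'
from plant import env
import cv2
o=env.get_obs()
print(o)
for n in ("scene","top"):
    s=env.snapshot(n)
    cv2.imwrite(f"pics/{n}0.png",s["img"][:,:,::-1])
    print(n,{k:v for k,v in s.items() if k!="img"})
E
```

```text
pics
{'time_s': 0.0, 'qpos': array([ 6.68075151e+01,  1.22228235e+01, -2.00807099e+00,  7.58333884e+01,
        5.98846702e-04,  8.99999738e+01]), 'joint_vel': array([-0.04196401, -0.04752925, -0.03133742,  0.03278472,  0.01833341,
        0.10208934]), 'joint_efforts': array([-5.08081983e-03, -6.86150336e+01,  4.87126637e+01,  1.73037790e-02,
       -3.59550741e-04, -3.65183280e-05]), 'tool_pos': array([0.19677651, 0.45928822, 0.24983461]), 'ee_rot': array([-1.79935717e+02, -5.98875706e-04,  1.56807541e+02]), 'ft_force': array([ 0.31125226, -0.1473377 , -0.52377927]), 'torque': array([-0.02420155,  0.0063985 , -0.00924176]), 'finger_gap': 0.08527612843090443}
scene {'vertical_fov': 57.31600373381391, 'cx': 256.3827110070487, 'cy': 192.961336105162, 'k1': -0.04132814615017974, 'R': array([[-0.77229637,  0.63500877,  0.01794917],
       [ 0.41763423,  0.52881103, -0.7388779 ],
       [-0.47868566, -0.56313653, -0.67360024]]), 't': array([ 0.25295591, -0.19545462,  1.23315533])}
top {'vertical_fov': 42.11667841190048, 'cx': 250.38038142183072, 'cy': 187.34965703041428, 'k1': -0.17493840308308986, 'R': array([[-2.13288326e-03, -9.99997642e-01, -4.07389140e-04],
       [-9.91577087e-01,  2.16768007e-03, -1.29499738e-01],
       [ 1.29500316e-01,  1.27749914e-04, -9.91579372e-01]]), 't': array([0.08592256, 0.41354899, 1.72984598])}
```

View pics/scene0.png

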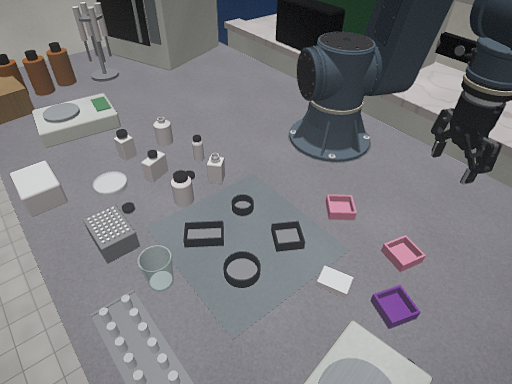

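View pics/top0.png

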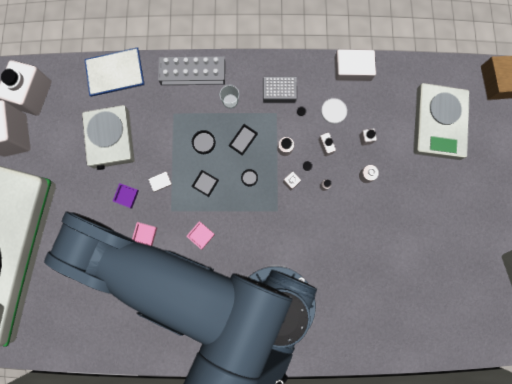

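The scene view shows the bottles around (115-225, 125-200) and the black holders at (204,233), (243,205), (288,236) and (242,268). The top view shows the same holders at about (204,142), (243,139), (205,183) and (249,177), with the bottles at x 285-375, y 130-190. I'll zoom in next.

```bash
cat > h.py <<'E'
import numpy as np, cv2
def cam(s):
    f=192/np.tan(np.radians(s["vertical_fov"]/2))
    return f
def ray(s,uv):
    uv=np.atleast_2d(uv).astype(float); f=cam(s)
    d=(uv-[s["cx"],s["cy"]])/f
    rd=np.linalg.norm(d,axis=1,keepdims=True); r=rd.copy()
    for _ in range(30): r=rd/(1+s["k1"]*r*r)
    x=d/np.where(rd>0,rd,1)*r
    c=np.c_[x,np.ones(len(x))]
    R=np.array(s["R"]); t=np.array(s["t"])
    return -R.T@t, c@R
def onplane(s,uv,z):
    C,d=ray(s,uv); return (C+d*((z-C[2])/d[:,2])[:,None])[:,:2]
def proj(s,X):
    X=np.atleast_2d(X); c=X@np.array(s["R"]).T+s["t"]; x=c[:,:2]/c[:,2:]
    r2=(x**2).sum(1,keepdims=True); return x*(1+s["k1"]*r2)*cam(s)+[s["cx"],s["cy"]]
def tri(s1,u1,s2,u2):
    C1,d1=ray(s1,u1);C2,d2=ray(s2,u2);d1=d1[0];d2=d2[0]
    k=np.linalg.lstsq(np.c_[d1,-d2],C2-C1,rcond=None)[0]
    a=C1+k[0]*d1;b=C2+k[1]*d2
    return (a+b)/2,np.linalg.norm(a-b)
E
python3 - <<'E'
import cv2,pickle
from plant import env
d={n:env.snapshot(n) for n in ("scene","top")}
pickle.dump(d,open("s0.pkl","wb"))
a=d["top"]["img"][95:225,160:390,::-1]; cv2.imwrite("pics/topz.png",cv2.resize(a,None,fx=3.4,fy=3.4,interpolation=cv2.INTER_CUBIC))
a=d["scene"]["img"][110:300,100:320,::-1]; cv2.imwrite("pics/scz.png",cv2.resize(a,None,fx=3,fy=3,interpolation=cv2.INTER_CUBIC))
E
```

```text
(no output)
```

View pics/topz.png

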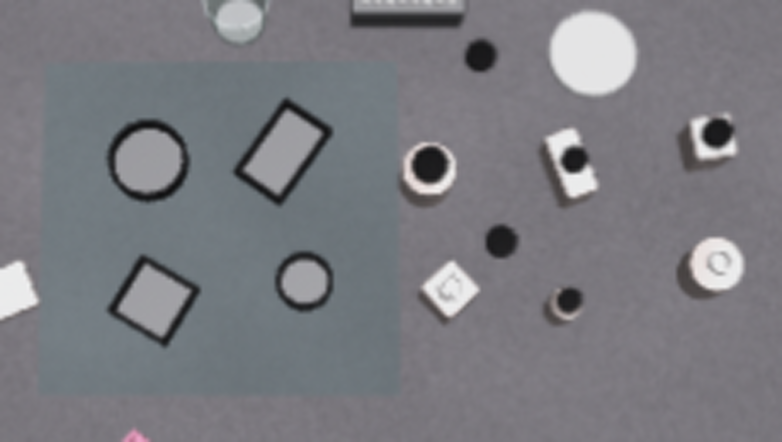

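View pics/scz.png

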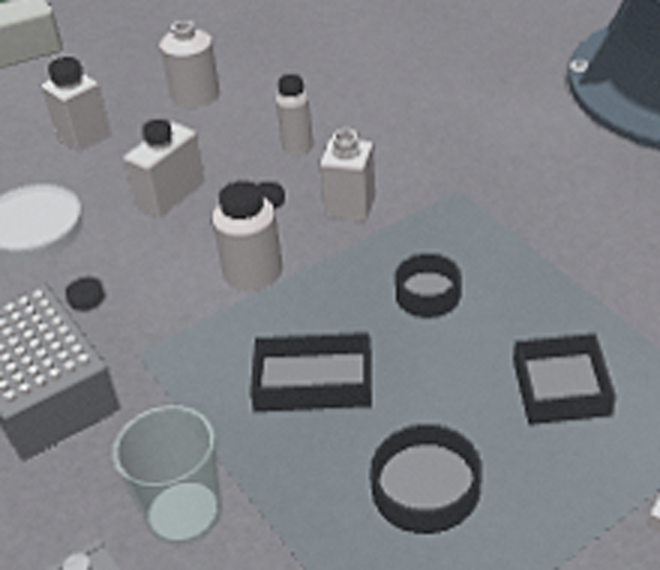

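```bash
cat > meas.py <<'E'
import pickle,cv2,numpy as np
from h import *
d=pickle.load(open("s0.pkl","rb")); T,S=d["top"],d["scene"]
def comps(img,thr):
    g=img.max(2); m=(g<thr).astype(np.uint8)
    n,l,st,c=cv2.connectedComponentsWithStats(m); return l,st,c
def find(s,pt,thr=62,rad=12,inv=False):
    k=4; big=cv2.resize(s["img"],None,fx=k,fy=k,interpolation=cv2.INTER_CUBIC)
    m=((big.max(2)<thr) if not inv else (big.min(2)>thr)).astype(np.uint8)
    x,y=[int(v*k) for v in pt]
    cs,_=cv2.findContours(m,cv2.RETR_EXTERNAL,cv2.CHAIN_APPROX_NONE)
    cs=[c for c in cs if cv2.contourArea(c)>150]
    b=max(cs,key=lambda c:cv2.pointPolygonTest(c,(x,y),True))
    M=cv2.moments(b); cen=np.array([M["m10"],M["m01"]])/M["m00"]
    f=lambda p:(np.asarray(p,float)+.5)/k-.5
    return f(cen),f(b[:,0,:]),cv2.contourArea(b)/k/k
tz=lambda x,y:(160+x/3.4,95+y/3.4); sz=lambda x,y:(100+x/3,110+y/3)
if __name__=="__main__":
    print("dark sample",T["img"][142,190:218].max(1), S["img"][222:250,204].max(1))
    B={"LR":(tz(430,163),sz(240,200)),"SR":(tz(569,301),sz(291,85)),"SQ":(tz(717,132),sz(66,72)),"OB":(tz(574,159),sz(157,133)),
     "H_LR":(tz(148,160),sz(425,478)),"H_OB":(tz(284,151),sz(312,372)),"H_SQ":(tz(155,300),sz(564,378)),"H_SR":(tz(304,281),sz(428,285))}
    for n,(a,b) in B.items():
        ca,ka,aa=find(T,a);cb,kb,ab=find(S,b)
        p,e=tri(T,ca,S,cb); print(n,ca.round(1),aa,cb.round(1),ab,"xyz",p.round(4),"gap",round(e,4))
        if n[0]=="H":
            w=onplane(T,ka,.02)*1000; (c,sz_,an)=cv2.minAreaRect(w.astype(np.float32)); print("   rect",np.round(c),np.round(sz_),round(an,1))
E
python3 meas.py
```

```text
dark sample [126  97  47  58 146 159 160 160 160 160 160 160 160 160 160 159 160 160
 161 161 160 161 155 109  47  71 122 127] [ 57  50  49  52  54  43  80 139 156 151 150 152 149 150 155 143  92  51
  52  50  52  51  51  45 103 137 140 138]
LR [285.9 143. ] 68.46875 [182.5 175.8] 166.1875 xyz [ 0.5574 -0.0361  0.0867] gap 0.0064
SR [327.  182.7] 30.46875 [196.5 138.1] 39.5 xyz [ 0.4224 -0.1784  0.0755] gap 0.0011
SQ [370.6 133.6] 44.53125 [121.3 133.4] 68.6875 xyz [ 0.5957 -0.3369  0.0816] gap 0.0001
OB [328.5 141.5] 32.875 [152.1 153.7] 53.03125 xyz [ 0.5676 -0.1875  0.0765] gap 0.0006
H_LR [203.2 141.8] 422.9375 [241.4 269.4] 1016.90625 xyz [0.5821 0.2552 0.0099] gap 0.0002
   rect [580. 254.] [86. 83.] 45.7
H_OB [242.8 139.2] 451.1875 [203.4 233.9] 890.34375 xyz [0.5914 0.112  0.0107] gap 0.0006
   rect [589. 112.] [63. 99.] 55.4
H_SQ [204.8 182.9] 381.84375 [287.2 236.1] 750.25 xyz [0.4321 0.2477 0.0107] gap 0.0009
   rect [431. 247.] [73. 70.] 59.0
H_SR [248.7 177. ] 48.75 [242.1 204.9] 352.5625 xyz [0.4527 0.0909 0.0125] gap 0.0002
   rect [450.  90.] [57. 61.] 89.9
```

```bash
cat > m2.py <<'E'
from meas import *
B={"LR":(tz(430,163),sz(240,200)),"SR":(tz(569,301),sz(291,85)),"SQ":(tz(717,132),sz(66,72)),"OB":(tz(574,159),sz(157,133))}
capz={"LR":.085,"SR":.076,"SQ":.081,"OB":.076}
for n,(a,b) in B.items():
    for th in (70,85,95):
        ca,ka,aa=find(T,a,th);cb,kb,ab=find(S,b,th)
        p,e=tri(T,ca,S,cb); print(n,th,aa,ab,"xyz",p.round(4),round(e,4),"top-ray",onplane(T,ca,capz[n]).round(4), "capw",np.ptp(onplane(T,ka,capz[n]),axis=0).round(3))
# scene cap of LR: use circle of upper-left pts
for n,a,z in (("SQ",tz(700,150),.07),("OB",tz(560,140),.066),("LR",tz(410,180),.07),("ER",tz(740,265),.07),("ES",tz(452,270),.07)):
    for th in (165,180,195):
        c,k,ar=find(T,a,th,inv=True); w=onplane(T,k,z)*1000
        r=cv2.minAreaRect(w.astype(np.float32)); print(n,th,ar,np.round(r[0]),np.round(r[1]),round(r[2],1))
for n,a,b in (("H_LR",tz(148,160),sz(425,478)),("H_OB",tz(284,151),sz(312,372)),("H_SQ",tz(155,300),sz(564,378)),("H_SR",tz(304,281),sz(428,285))):
    for th in (75,90):
        ca,ka,aa=find(T,a,th);cb,kb,ab=find(S,b,th); p,e=tri(T,ca,S,cb)
        w=onplane(T,ka,.02)*1000; r=cv2.minAreaRect(w.astype(np.float32)); print(n,th,p.round(4),round(e,4),"onplane",onplane(T,ca,.0135).round(4),onplane(S,cb,.0135).round(4),np.round(r[0]),np.round(r[1]),round(r[2],1))
E
python3 m2.py
```

```text
LR 70 71.03125 173.03125 xyz [ 0.5572 -0.036   0.087 ] 0.0065 top-ray [[ 0.5604 -0.038 ]] capw [0.034 0.033]
LR 85 75.75 184.3125 xyz [ 0.5572 -0.0361  0.0871] 0.0066 top-ray [[ 0.5605 -0.0382]] capw [0.035 0.034]
LR 95 78.84375 192.75 xyz [ 0.5571 -0.0361  0.0872] 0.0067 top-ray [[ 0.5604 -0.0382]] capw [0.036 0.034]
SR 70 33.0 41.71875 xyz [ 0.4223 -0.1785  0.0756] 0.0013 top-ray [[ 0.4228 -0.1788]] capw [0.023 0.023]
SR 85 38.3125 46.15625 xyz [ 0.4225 -0.1787  0.0756] 0.0014 top-ray [[ 0.423  -0.1791]] capw [0.024 0.025]
SR 95 42.0625 48.25 xyz [ 0.4224 -0.1788  0.0757] 0.0016 top-ray [[ 0.423  -0.1793]] capw [0.025 0.026]
SQ 70 46.875 73.09375 xyz [ 0.5956 -0.3368  0.0815] 0.0002 top-ray [[ 0.5959 -0.337 ]] capw [0.027 0.03 ]
SQ 85 51.625 80.28125 xyz [ 0.5957 -0.3369  0.0814] 0.0004 top-ray [[ 0.5959 -0.3372]] capw [0.029 0.033]
SQ 95 54.875 84.1875 xyz [ 0.5956 -0.3369  0.0814] 0.0007 top-ray [[ 0.596  -0.3372]] capw [0.03  0.033]
OB 70 35.3125 56.0 xyz [ 0.5676 -0.1877  0.0764] 0.0006 top-ray [[ 0.568  -0.1879]] capw [0.024 0.025]
OB 85 39.03125 62.21875 xyz [ 0.5678 -0.1879 
[... 1000 characters left out ...]
0.5832 0.2571]] [580. 254.] [90. 85.] 44.8
H_OB 75 [0.5913 0.112  0.0109] 0.0006 onplane [[0.5905 0.1121]] [[0.5926 0.1138]] [589. 112.] [ 64. 100.] 55.4
H_OB 90 [0.5913 0.112  0.0111] 0.0006 onplane [[0.5905 0.1121]] [[0.5925 0.1137]] [589. 112.] [ 66. 102.] 55.2
H_SQ 75 [0.432  0.2478 0.0109] 0.0009 onplane [[0.4319 0.2472]] [[0.4334 0.2497]] [431. 247.] [74. 72.] 59.4
H_SQ 90 [0.4319 0.2478 0.011 ] 0.0009 onplane [[0.4318 0.2472]] [[0.4332 0.2496]] [431. 247.] [75. 73.] 59.5
H_SR 75 [0.4519 0.0897 0.0113] 0.0002 onplane [[0.4516 0.0897]] [[0.4532 0.0916]] [451.  90.] [59. 62.] 89.9
H_SR 90 [0.4518 0.0897 0.0113] 0.0003 onplane [[0.4516 0.0896]] [[0.4531 0.0916]] [451.  90.] [59. 64.] 89.9
```

Heights from the two views agree with the text to about 2 mm.

| Bottle | Position (x, y) | Yaw |
|---|---|---|
| Large round | (.5605, -.038) | any |
| Small round | (.4227, -.179) | any |
| Square | (.5955, -.336) | 8.3° |
| Oblong | (.5677, -.1877) | 20.3° |

| Holder | Position (x, y) | Yaw |
|---|---|---|
| Large round | (.582, .255) | any |
| Small round | (.452, .090) | any |
| Square | (.432, .248) | 59.3° |
| Oblong | (.591, .112) | 145.4° |

I'll start with a turn to roughly yaw 90, combined with a lowering move.

```bash
cat > go.py <<'E'
import sys,numpy as np
from plant import env
from scipy.spatial.transform import Rotation as Ro
a=[float(v) for v in sys.argv[1:]]
o=env.get_obs(); R=Ro.from_euler("xyz",o["ee_rot"],degrees=True)
d=R.inv().apply(np.array(a[:3])-o["tool_pos"])
print("pos",o["tool_pos"].round(4),"rpy",o["ee_rot"].round(2),"q",o["qpos"].round(1),"t",round(o["time_s"],2),"gap",round(o["finger_gap"],4))
print("tool shift",d.round(4))
if len(a)>3:
    t=(o["ee_rot"][2]-a[3]+180)%360-180; print("turn rad",round(np.radians(t),3))
E
true
```

```text
(no output)
```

{"fn": "apply_moves", "kwargs": {"series": "0 0 0.009 0.146 -1;0 0 0.009 0.146 -1;0 0 0.009 0.146 -1;0 0 0.009 0.146 -1;0 0 0.009 0.146 -1;0 0 0.009 0.146 -1;0 0 0.009 0.146 -1;0 0 0.009 0.146 -1"}}

```text
time_s: 1.0
tool_pos: [0.1969, 0.4595, 0.1778]
ee_rot: [-180.0, 0.0, 89.5]
ft_force: [0.5, -0.1, 0.7]
finger_gap: 0.0855
```

```bash
python3 go.py .5605 -.0383 .178 90
```

```text
pos [0.1969 0.4595 0.1778] rpy [-1.800e+02  2.000e-02  8.954e+01] q [ 66.8  13.6 -10.7  65.7  -0.  157.3] t 1.0 gap 0.0855
tool shift [-4.948e-01  3.676e-01 -1.000e-04]
turn rad -0.008
```

{"fn": "apply_moves", "kwargs": {"series": "-0.031 0.023 0 0 -1;-0.031 0.023 0 0 -1;-0.031 0.023 0 0 -1;-0.031 0.023 0 0 -1;-0.031 0.023 0 0 -1;-0.031 0.023 0 0 -1;-0.031 0.023 0 0 -1;-0.031 0.023 0 0 -1"}}

```text
time_s: 1.8
tool_pos: [0.381, 0.2098, 0.1783]
ee_rot: [180.0, -0.0, 89.9]
ft_force: [0.8, 1.0, -0.2]
finger_gap: 0.0855
```

{"fn": "apply_moves", "kwargs": {"series": "-0.031 0.023 0 0 -1;-0.031 0.023 0 0 -1;-0.031 0.023 0 0 -1;-0.031 0.023 0 0 -1;-0.031 0.023 0 0 -1;-0.031 0.023 0 0 -1;-0.031 0.023 0 0 -1;-0.031 0.023 0 0 -1"}}

```text
time_s: 2.6
tool_pos: [0.5646, -0.0387, 0.1782]
ee_rot: [-180.0, -0.0, 89.9]
ft_force: [0.6, 1.2, 0.7]
finger_gap: 0.0851
```

```bash
python3 go.py .5605 -.0383 .054 90
```

```text
pos [ 0.5646 -0.0387  0.1782] rpy [-179.99   -0.     89.88] q [-3.9 21.2 -0.2 68.5  0.  86.2] t 2.6 gap 0.0851
tool shift [ 0.0004 -0.0041  0.1242]
turn rad -0.002
```

{"fn": "apply_moves", "kwargs": {"series": "0 -0.004 0.01 0 -1;0 0 0.02 0 -1;0 0 0.02 0 -1;0 0 0.02 0 -1;0 0 0.02 0 -1;0 0 0.015 0 -1;0 0 0.012 0 -1;0 0 0.007 0 -1"}}

```text
time_s: 3.4
tool_pos: [0.5595, -0.0371, 0.0533]
ee_rot: [-179.9, -0.0, 89.9]
ft_force: [-0.1, -0.4, 0.3]
finger_gap: 0.0854
```

```bash
python3 go.py .5605 -.0383 .054 90
python3 - <<'E'
from plant import env
import cv2
s=env.snapshot("scene");cv2.imwrite("pics/s1.png",cv2.resize(s["img"][80:300,80:330,::-1],None,fx=2.6,fy=2.6,interpolation=cv2.INTER_CUBIC))
E
```

```text
pos [ 0.5595 -0.0371  0.0533] rpy [-179.94   -0.     89.89] q [ -3.8  25.8 -12.5  51.8  -0.   86.3] t 3.4 gap 0.0854
tool shift [-0.0012  0.001  -0.0007]
turn rad -0.002
```

View pics/s1.png

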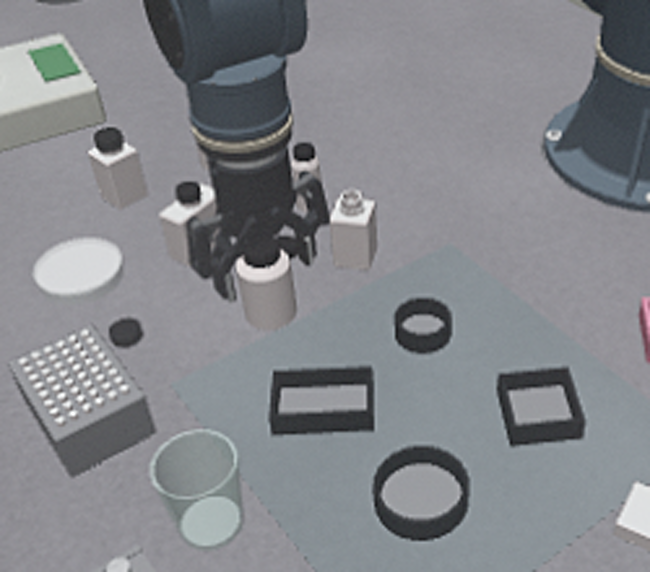

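The open jaws straddle the large round bottle at (265,285) and nothing else is close. Closing now.

{"fn": "apply_moves", "kwargs": {"series": "0 0 0 0 0.2;0 0 0 0 0.6;0 0 0 0 1;0 0 0 0 1;0 0 0 0 1;0 0 0 0 1;0 0 0 0 1;0 0 0 0 1"}}

```text
time_s: 4.25
tool_pos: [0.5606, -0.0372, 0.0554]
ee_rot: [179.9, 0.0, 89.9]
ft_force: [0.0, 0.6, 4.3]
finger_gap: 0.0544
```

{"fn": "apply_moves", "kwargs": {"series": "0 0 -0.005 0 1;0 0 -0.015 0 1;0 0 -0.015 0 1;0 0 -0.018 0 1;0 0 -0.018 0 1;0 0 -0.02 0 1;0 0 -0.02 0 1;0 0 -0.015 0 1"}}

```text
time_s: 5.05
tool_pos: [0.5602, -0.0372, 0.1822]
ee_rot: [179.9, 0.0, 89.9]
ft_force: [0.5, 0.0, -1.2]
finger_gap: 0.0542
```

```bash
python3 go.py .582 .2552 .180 90
python3 - <<'E'
from plant import env
import cv2
s=env.snapshot("scene");cv2.imwrite("pics/s2.png",cv2.resize(s["img"][80:300,80:330,::-1],None,fx=2.6,fy=2.6,interpolation=cv2.INTER_CUBIC))
E
```

```text
pos [ 0.5602 -0.0372  0.1822] rpy [1.7992e+02 1.0000e-02 8.9880e+01] q [-3.8 20.5 -0.7 68.7 -0.  86.3] t 5.05 gap 0.0542
tool shift [0.2924 0.0212 0.0022]
turn rad -0.002
```

View pics/s2.png

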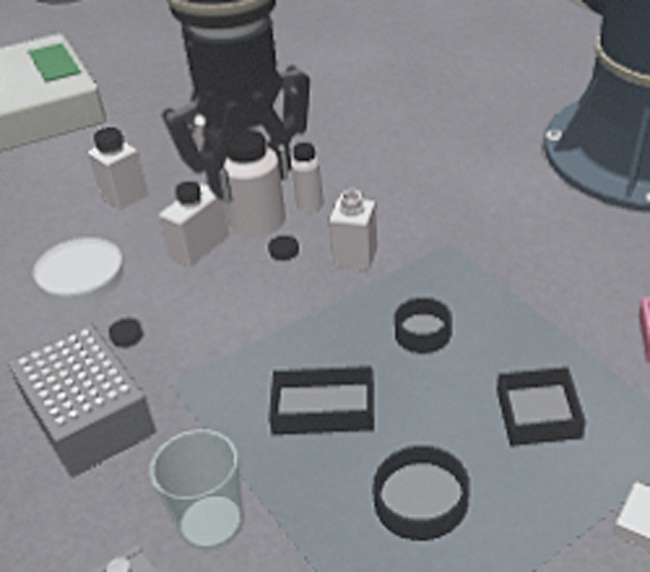

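The bottle is held upright at (255,190) in the crop, with a gap of 54 mm. I'll carry it to its holder.

{"fn": "apply_moves", "kwargs": {"series": "0.01 0.001 0 0 1;0.02 0.002 0 0 1;0.03 0.002 0 0 1;0.034 0.003 0 0 1;0.034 0.003 0 0 1;0.034 0.003 0 0 1;0.034 0.002 0 0 1;0.034 0.002 0 0 1"}}

```text
time_s: 5.9
tool_pos: [0.5776, 0.1948, 0.1791]
ee_rot: [-179.9, 0.0, 89.9]
ft_force: [0.1, -0.4, -1.7]
finger_gap: 0.0543
```

{"fn": "apply_moves", "kwargs": {"series": "0.03 0.002 0 0 1;0.02 0.001 0 0 1;0.01 0 0 0 1;0.002 0 0.01 0 1;0 0 0.015 0 1;0 0 0.015 0 1;0 0 0.01 0 1;0 0 0.005 0 1"}}

```text
time_s: 6.7
tool_pos: [0.5811, 0.2536, 0.124]
ee_rot: [-179.9, 0.0, 89.8]
ft_force: [-0.6, -0.6, -1.3]
finger_gap: 0.0543
```

```bash
python3 go.py .582 .2552 .0605 90
python3 - <<'E'
from plant import env
import cv2,pickle
d={n:env.snapshot(n) for n in ("scene","top")}; pickle.dump(d,open("s3.pkl","wb"))
s=d["scene"];cv2.imwrite("pics/s3.png",cv2.resize(s["img"][80:300,80:330,::-1],None,fx=2.6,fy=2.6,interpolation=cv2.INTER_CUBIC))
E
```

```text
pos [0.5811 0.2536 0.124 ] rpy [-1.7992e+02  4.0000e-02  8.9820e+01] q [ 23.6  30.8   6.6  65.9  -0.  113.8] t 6.7 gap 0.0543
tool shift [0.0016 0.001  0.0635]
turn rad -0.003
```

View pics/s3.png

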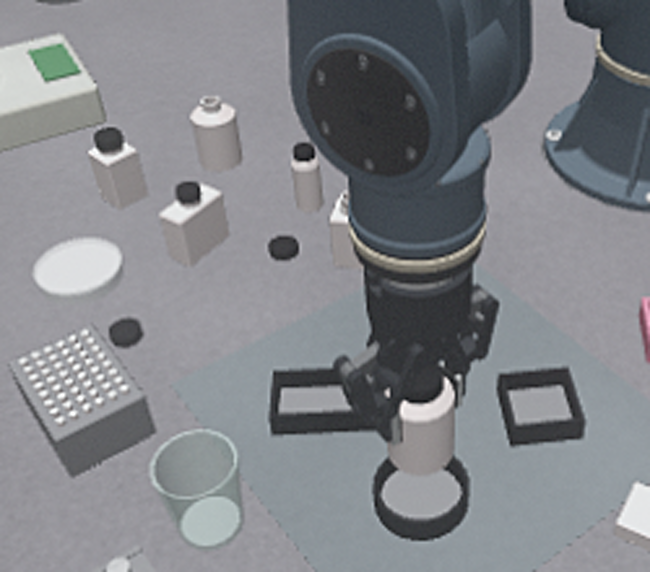

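The bottle hangs above the round well, at (420,440) over (420,495). Lowering.

{"fn": "apply_moves", "kwargs": {"series": "0.001 0.001 0.01 0 1;0 0 0.014 0 1;0 0 0.013 0 1;0 0 0.01 0 1;0 0 0.006 0 1;0 0 0.004 0 1;0 0 0.003 0 1;0 0 0.002 0 1"}}

```text
time_s: 7.6
tool_pos: [0.5827, 0.2559, 0.0634]
ee_rot: [180.0, -0.0, 89.9]
ft_force: [-0.1, 0.6, -1.9]
finger_gap: 0.0541
```

{"fn": "apply_moves", "kwargs": {"series": "0 0 0.001 0 1;0 0 0.001 0 1;0 0 0 0 1;0 0 0 0 0.6;0 0 0 0 0.2;0 0 0 0 -0.2;0 0 0 0 -0.6;0 0 0 0 -0.6"}}

```text
time_s: 8.4
tool_pos: [0.5826, 0.2559, 0.0615]
ee_rot: [180.0, -0.0, 89.9]
ft_force: [0.4, -0.3, 0.3]
finger_gap: 0.0685
```

```bash
python3 go.py .582 .2552 .0605 90
python3 - <<'E'
from plant import env
import cv2,pickle
d={n:env.snapshot(n) for n in ("scene","top")}; pickle.dump(d,open("s4.pkl","wb"))
s=d["scene"];cv2.imwrite("pics/s4.png",cv2.resize(s["img"][120:300,150:330,::-1],None,fx=3,fy=3,interpolation=cv2.INTER_CUBIC))
E
```

```text
pos [0.5826 0.2559 0.0615] rpy [ 1.7998e+02 -1.0000e-02  8.9890e+01] q [ 23.7  33.4   1.5  58.1   0.  113.8] t 8.4 gap 0.0685
tool shift [-0.0007 -0.0006  0.001 ]
turn rad -0.002
```

View pics/s4.png

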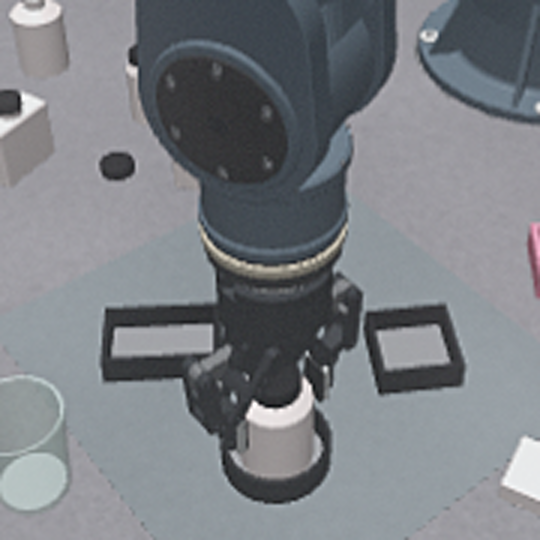

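The bottle stands in its well at (280,440). I'll lift away and go to the small round one.

{"fn": "apply_moves", "kwargs": {"series": "0 0 -0.005 0 -0.8;0 0 -0.01 0 -1;0 0 -0.015 0 -1;0 0 -0.02 0 -1;0 0 -0.02 0 -1;0 0 -0.02 0 -1;0 0 -0.015 0 -1;0 0 -0.01 0 -1"}}

```text
time_s: 9.3
tool_pos: [0.5829, 0.256, 0.1785]
ee_rot: [179.9, -0.0, 89.9]
ft_force: [0.2, 0.2, -0.2]
finger_gap: 0.0855
```

```bash
python3 go.py .4227 -.179 .178 90
```

```text
pos [0.5829 0.256  0.1785] rpy [ 1.7989e+02 -5.0000e-02  8.9890e+01] q [ 23.7  29.7  12.7  72.9  -0.  113.8] t 9.3 gap 0.0855
tool shift [-4.353e-01 -1.594e-01 -2.000e-04]
turn rad -0.002
```

{"fn": "apply_moves", "kwargs": {"series": "-0.02 -0.007 0 0 -1;-0.036 -0.013 0 0 -1;-0.036 -0.013 0 0 -1;-0.036 -0.013 0 0 -1;-0.036 -0.013 0 0 -1;-0.036 -0.013 0 0 -1;-0.036 -0.013 0 0 -1;-0.036 -0.013 0 0 -1"}}

```text
time_s: 10.1
tool_pos: [0.4832, -0.0173, 0.1767]
ee_rot: [180.0, 0.0, 89.9]
ft_force: [0.5, -0.4, 0.0]
finger_gap: 0.0848
```

{"fn": "apply_moves", "kwargs": {"series": "-0.036 -0.013 0 0 -1;-0.036 -0.013 0 0 -1;-0.036 -0.013 0 0 -1;-0.036 -0.013 0 0 -1;-0.02 -0.01 0 0 -1;0 0 0 0 -1;0 0 0 0 -0.7;0 0 0 0 -0.7"}}

```text
time_s: 10.9
tool_pos: [0.4219, -0.1793, 0.1765]
ee_rot: [180.0, -0.0, 89.9]
ft_force: [0.7, 0.1, 0.5]
finger_gap: 0.0728
```

```bash
python3 go.py .4227 -.179 .049 90
```

```text
pos [ 0.4219 -0.1793  0.1765] rpy [ 1.7999e+02 -1.0000e-02  8.9920e+01] q [-23.    8.9 -16.8  64.3   0.   67. ] t 10.9 gap 0.0728
tool shift [0.0003 0.0008 0.1275]
turn rad -0.001
```

{"fn": "apply_moves", "kwargs": {"series": "0 0.001 0.015 0 -0.7;0 0 0.02 0 -0.7;0 0 0.02 0 -0.7;0 0 0.02 0 -0.7;0 0 0.02 0 -0.7;0 0 0.015 0 -0.7;0 0 0.012 0 -0.7;0 0 0.005 0 -0.7"}}

```text
time_s: 11.7
tool_pos: [0.4225, -0.1788, 0.0484]
ee_rot: [-179.9, -0.0, 90.0]
ft_force: [-1.2, -1.1, 0.2]
finger_gap: 0.0729
```

{"fn": "apply_moves", "kwargs": {"series": "0 0 0 0 -0.2;0 0 0 0 0.2;0 0 0 0 0.6;0 0 0 0 1;0 0 0 0 1;0 0 0 0 1;0 0 0 0 1;0 0 0 0 1"}}

```text
time_s: 12.5
tool_pos: [0.4232, -0.18, 0.0502]
ee_rot: [179.9, 0.0, 89.9]
ft_force: [0.2, 0.7, 5.1]
finger_gap: 0.0326
```

```bash
python3 go.py .4519 .0900 .18 90
python3 - <<'E'
from plant import env
import cv2
s=env.snapshot("scene");cv2.imwrite("pics/s5.png",cv2.resize(s["img"][80:300,80:330,::-1],None,fx=2.6,fy=2.6,interpolation=cv2.INTER_CUBIC))
E
```

```text
pos [ 0.4232 -0.18    0.0502] rpy [1.7992e+02 2.0000e-02 8.9890e+01] q [-23.   15.6 -28.4  45.9   0.   67.1] t 12.5 gap 0.0326
tool shift [ 0.27    0.0283 -0.1299]
turn rad -0.002
```

View pics/s5.png

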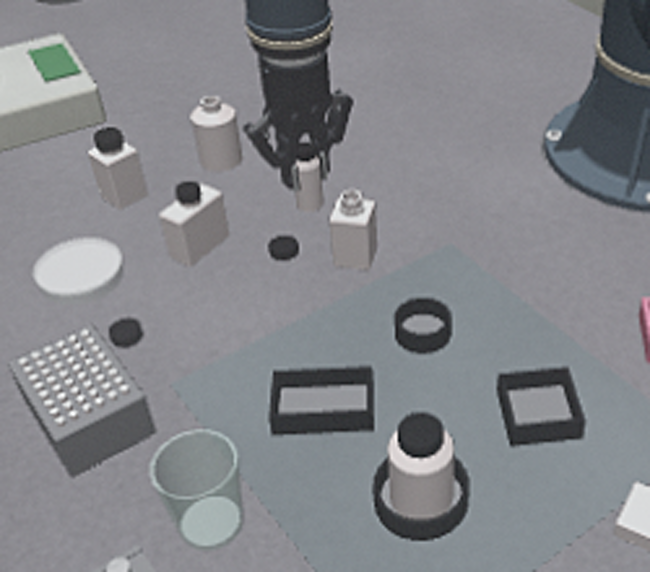

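The large round bottle stands upright in its well at (420,470), and the small round one is gripped at (308,185). Lift and carry it high over the open square bottle.

{"fn": "apply_moves", "kwargs": {"series": "0 0 -0.008 0 1;0 0 -0.016 0 1;0 0 -0.018 0 1;0 0 -0.02 0 1;0 0 -0.02 0 1;0 0 -0.02 0 1;0 0 -0.018 0 1;0 0 -0.01 0 1"}}

```text
time_s: 13.35
tool_pos: [0.4231, -0.1801, 0.1814]
ee_rot: [179.9, 0.1, 89.9]
ft_force: [-0.1, -0.7, -1.3]
finger_gap: 0.0324
```

{"fn": "apply_moves", "kwargs": {"series": "0.015 0.001 0 0 1;0.03 0.003 0 0 1;0.034 0.004 0 0 1;0.034 0.004 0 0 1;0.034 0.004 0 0 1;0.034 0.004 0 0 1;0.034 0.003 0 0 1;0.03 0.003 0 0 1"}}

```text
time_s: 14.15
tool_pos: [0.4489, 0.0667, 0.1795]
ee_rot: [180.0, -0.0, 89.9]
ft_force: [0.6, -0.7, -0.5]
finger_gap: 0.0324
```

```bash
python3 go.py .4519 .0900 .0545 90
```

```text
pos [0.4489 0.0667 0.1795] rpy [179.99  -0.    89.91] q [  8.4   8.3 -17.1  64.6   0.   98.5] t 14.15 gap 0.0324
tool shift [0.0233 0.0029 0.125 ]
turn rad -0.002
```

{"fn": "apply_moves", "kwargs": {"series": "0.015 0.002 0 0 1;0.008 0.001 0.005 0 1;0 0 0.015 0 1;0 0 0.02 0 1;0 0 0.02 0 1;0 0 0.02 0 1;0 0 0.015 0 1;0 0 0.008 0 1"}}

```text
time_s: 14.95
tool_pos: [0.4514, 0.0874, 0.075]
ee_rot: [-179.9, 0.0, 89.8]
ft_force: [0.4, -0.9, -0.1]
finger_gap: 0.0324
```

```bash
python3 go.py .4519 .0900 .0545 90
python3 - <<'E'
from plant import env
import cv2
s=env.snapshot("scene");cv2.imwrite("pics/s6.png",cv2.resize(s["img"][120:300,150:330,::-1],None,fx=3,fy=3,interpolation=cv2.INTER_CUBIC))
E
```

```text
pos [0.4514 0.0874 0.075 ] rpy [-1.799e+02  3.000e-02  8.985e+01] q [ 11.   14.  -26.3  49.8  -0.  101.1] t 14.95 gap 0.0324
tool shift [0.0026 0.0006 0.0205]
turn rad -0.003
```

View pics/s6.png

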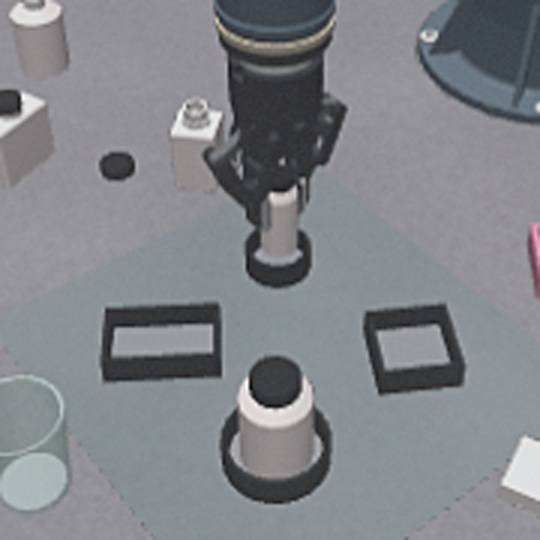

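The small bottle is going into its round well at (279,245), centred. Lowering the rest of the way and releasing.

{"fn": "apply_moves", "kwargs": {"series": "0.002 0 0.007 0 1;0 0 0.005 0 1;0 0 0.003 0 1;0 0 0.002 0 1;0 0 0.001 0 1;0 0 0.001 0 1;0 0 0.001 0 1;0 0 0 0 1"}}

```text
time_s: 15.8
tool_pos: [0.4522, 0.0901, 0.0563]
ee_rot: [180.0, 0.0, 89.9]
ft_force: [0.1, 0.6, -0.4]
finger_gap: 0.0321
```

{"fn": "apply_moves", "kwargs": {"series": "0 0 0 0 0.8;0 0 0 0 0.5;0 0 0 0 0.2;0 0 0 0 0;0 0 0 0 -0.2;0 0 -0.002 0 -0.2;0 0 -0.005 0 -0.3;0 0 -0.01 0 -0.4"}}

```text
time_s: 16.6
tool_pos: [0.4518, 0.09, 0.0735]
ee_rot: [-180.0, 0.0, 89.9]
ft_force: [-0.7, 0.1, 1.2]
finger_gap: 0.0597
```

```bash
python3 go.py .5955 -.336 .18 98.3
python3 - <<'E'
from plant import env
import cv2
s=env.snapshot("scene");cv2.imwrite("pics/s7.png",cv2.resize(s["img"][120:300,150:330,::-1],None,fx=3,fy=3,interpolation=cv2.INTER_CUBIC))
E
```

```text
pos [0.4518 0.09   0.0735] rpy [-1.7995e+02  1.0000e-02  8.9890e+01] q [ 11.3  14.2 -26.3  49.5  -0.  101.4] t 16.6 gap 0.0597
tool shift [-0.4257  0.1444 -0.1065]
turn rad -0.147
```

View pics/s7.png

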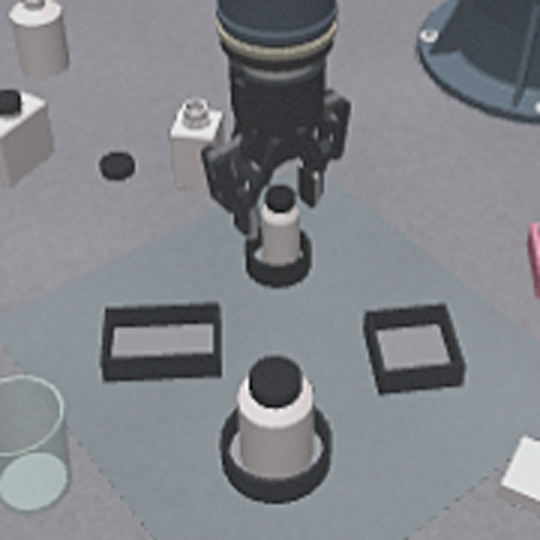

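The small round bottle stands in its well at (280,230). Next is the square one.

{"fn": "apply_moves", "kwargs": {"series": "0 0 -0.01 0 -0.6;0 0 -0.015 0 -0.8;0 0 -0.018 -0.03 -0.9;0 0 -0.018 -0.04 -0.9;0 0 -0.018 -0.04 -0.9;0 0 -0.015 -0.037 -0.9;0 0 -0.01 0 -0.9;0 0 -0.002 0 -0.9"}}

```text
time_s: 17.45
tool_pos: [0.4527, 0.0902, 0.1806]
ee_rot: [179.9, -0.0, 98.2]
ft_force: [0.7, 0.4, -0.4]
finger_gap: 0.0811
```

```bash
python3 go.py .5955 -.336 .18 98.3
```

```text
pos [0.4527 0.0902 0.1806] rpy [179.9   -0.    98.25] q [ 11.3   9.1 -16.   64.8  -0.   93. ] t 17.45 gap 0.0811
tool shift [-0.4423  0.0802  0.0007]
turn rad -0.001
```

{"fn": "apply_moves", "kwargs": {"series": "-0.02 0.004 0 0 -0.9;-0.036 0.006 0 0 -0.9;-0.036 0.006 0 0 -0.9;-0.036 0.007 0 0 -0.9;-0.036 0.007 0 0 -0.9;-0.036 0.007 0 0 -0.9;-0.036 0.007 0 0 -0.9;-0.036 0.007 0 0 -0.9"}}

```text
time_s: 18.25
tool_pos: [0.5419, -0.1732, 0.1786]
ee_rot: [-180.0, -0.0, 98.2]
ft_force: [0.6, 1.1, 0.1]
finger_gap: 0.0811
```

{"fn": "apply_moves", "kwargs": {"series": "-0.036 0.007 0 0 -0.9;-0.036 0.006 0 0 -0.9;-0.036 0.006 0 0 -0.9;-0.036 0.006 0 0 -0.9;-0.02 0.004 0 0 -0.9;-0.006 0 0 0 -0.9;0 0 0.01 0 -0.9;0 0 0.01 0 -0.9"}}

```text
time_s: 19.05
tool_pos: [0.595, -0.3348, 0.1582]
ee_rot: [-180.0, -0.0, 98.3]
ft_force: [0.2, 0.6, -0.7]
finger_gap: 0.0812
```

```bash
python3 go.py .5955 -.336 .054 98.3
```

```text
pos [ 0.595  -0.3348  0.1582] rpy [-1.7998e+02 -3.0000e-02  9.8320e+01] q [-29.4  36.1  20.6  74.5   0.   52.3] t 19.05 gap 0.0812
tool shift [-0.0013  0.0004  0.1042]
turn rad 0.0
```

{"fn": "apply_moves", "kwargs": {"series": "-0.001 0 0.015 0 -0.9;0 0 0.018 0 -0.9;0 0 0.018 0 -0.9;0 0 0.018 0 -0.9;0 0 0.015 0 -0.9;0 0 0.01 0 -0.9;0 0 0.007 0 -0.9;0 0 0.003 0 -0.9"}}

```text
time_s: 19.85
tool_pos: [0.5951, -0.3361, 0.0547]
ee_rot: [-180.0, -0.0, 98.3]
ft_force: [-0.3, -0.5, 0.3]
finger_gap: 0.081
```

{"fn": "apply_moves", "kwargs": {"series": "0 0 0 0 -0.3;0 0 0 0 0.2;0 0 0 0 0.6;0 0 0 0 1;0 0 0 0 1;0 0 0 0 1;0 0 0 0 1;0 0 0 0 1"}}

```text
time_s: 20.65
tool_pos: [0.5958, -0.3371, 0.0562]
ee_rot: [179.9, 0.1, 98.3]
ft_force: [0.0, 0.9, 6.0]
finger_gap: 0.0431
```

```bash
python3 go.py .432 .2477 .18 59.3
python3 - <<'E'
from plant import env
import cv2
s=env.snapshot("scene");cv2.imwrite("pics/s8.png",cv2.resize(s["img"][80:300,80:330,::-1],None,fx=2.6,fy=2.6,interpolation=cv2.INTER_CUBIC))
E
```

```text
pos [ 0.5958 -0.3371  0.0562] rpy [1.7993e+02 6.0000e-02 9.8300e+01] q [-29.5  39.1  10.8  61.6  -0.   52.2] t 20.65 gap 0.0431
tool shift [ 0.6022 -0.0775 -0.1245]
turn rad 0.681
```

View pics/s8.png

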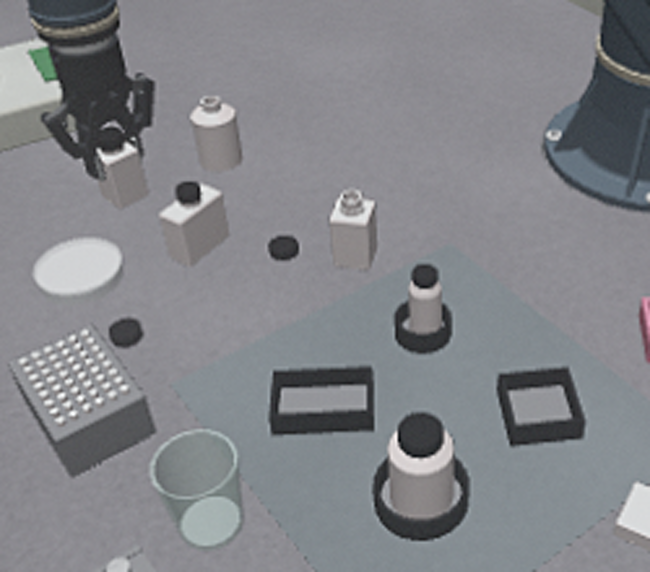

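The square bottle is gripped squarely at (122,175). I'll lift it and turn to the holder's heading.

{"fn": "apply_moves", "kwargs": {"series": "0 0 -0.008 0 1;0 0 -0.015 0 1;0 0 -0.018 0.06 1;0 0 -0.02 0.12 1;0 0 -0.02 0.12 1;0 0 -0.02 0.13 1;0 0 -0.018 0.13 1;0 0 -0.01 0.12 1"}}

```text
time_s: 21.5
tool_pos: [0.5956, -0.3369, 0.1865]
ee_rot: [179.9, -0.0, 59.0]
ft_force: [0.1, 0.1, -1.9]
finger_gap: 0.0432
```

```bash
python3 go.py .432 .2477 .184 59.3
```

```text
pos [ 0.5956 -0.3369  0.1865] rpy [179.89  -0.    59.04] q [-29.5  35.9  24.3  78.3   0.   91.5] t 21.5 gap 0.0432
tool shift [ 0.4171 -0.4411  0.0017]
turn rad -0.005
```

{"fn": "apply_moves", "kwargs": {"series": "0.012 -0.0125 0 0 1;0.02 -0.021 0 0 1;0.025 -0.0265 0 0 1;0.025 -0.0265 0 0 1;0.025 -0.0265 0 0 1;0.025 -0.0265 0 0 1;0.025 -0.0265 0 0 1;0.025 -0.0265 0 0 1"}}

```text
time_s: 22.3
tool_pos: [0.5218, -0.0807, 0.1848]
ee_rot: [180.0, -0.0, 59.3]
ft_force: [0.9, 0.5, -0.9]
finger_gap: 0.0434
```

{"fn": "apply_moves", "kwargs": {"series": "0.025 -0.0265 0 0 1;0.025 -0.0265 0 0 1;0.025 -0.0265 0 0 1;0.025 -0.0265 0 0 1;0.025 -0.0265 0 0 1;0.025 -0.0265 0 0 1;0.025 -0.0265 0 0 1;0.025 -0.0265 0 0 1"}}

```text
time_s: 23.1
tool_pos: [0.4415, 0.1995, 0.1849]
ee_rot: [180.0, -0.0, 59.3]
ft_force: [1.0, -0.2, -0.5]
finger_gap: 0.0432
```

{"fn": "apply_moves", "kwargs": {"series": "0.02 -0.021 0 0 1;0.012 -0.012 0 0 1;0.003 -0.003 0.005 0 1;0 0 0.012 0 1;0 0 0.015 0 1;0 0 0.015 0 1;0 0 0.012 0 1;0 0 0.005 0 1"}}

```text
time_s: 23.9
tool_pos: [0.4286, 0.2455, 0.1188]
ee_rot: [-180.0, 0.1, 59.3]
ft_force: [0.8, -0.7, -1.5]
finger_gap: 0.043
```

```bash
python3 go.py .432 .2477 .0605 59.3
python3 - <<'E'
from plant import env
import cv2
s=env.snapshot("scene");cv2.imwrite("pics/s9.png",cv2.resize(s["img"][120:300,150:330,::-1],None,fx=3,fy=3,interpolation=cv2.INTER_CUBIC))
E
```

```text
pos [0.4286 0.2455 0.1188] rpy [-1.7995e+02  1.0000e-01  5.9290e+01] q [ 29.8  15.3 -17.5  57.3  -0.  150.5] t 23.9 gap 0.043
tool shift [0.0038 0.0019 0.0583]
turn rad -0.0
```

View pics/s9.png

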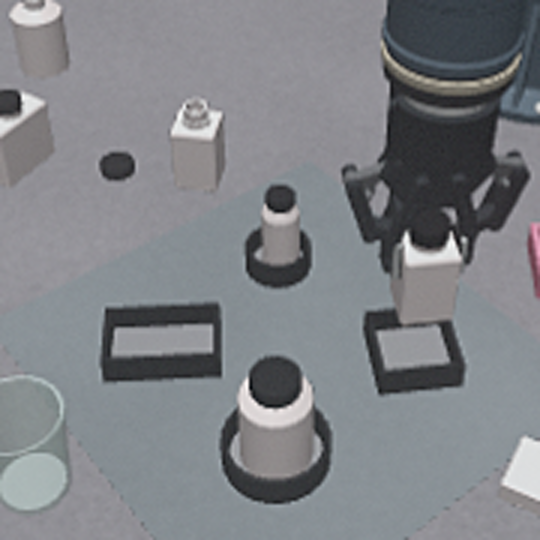

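The square bottle hangs parallel to its well, at (427,280) over (413,348). Correcting by 3.8 and 1.9 mm and lowering.

{"fn": "apply_moves", "kwargs": {"series": "0.004 0.002 0.005 0 1;0 0 0.012 0 1;0 0 0.012 0 1;0 0 0.01 0 1;0 0 0.007 0 1;0 0 0.004 0 1;0 0 0.003 0 1;0 0 0.002 0 1"}}

```text
time_s: 24.75
tool_pos: [0.4328, 0.2491, 0.0653]
ee_rot: [180.0, -0.0, 59.3]
ft_force: [0.5, 0.0, -0.5]
finger_gap: 0.0431
```

```bash
python3 go.py .432 .2477 .0605 59.3
```

```text
pos [0.4328 0.2491 0.0653] rpy [ 1.7999e+02 -1.0000e-02  5.9350e+01] q [ 29.9  18.7 -21.4  49.9   0.  150.6] t 24.75 gap 0.0431
tool shift [-0.0016 -0.      0.0048]
turn rad 0.001
```

{"fn": "apply_moves", "kwargs": {"series": "-0.001 0 0.002 0 1;0 0 0.001 0 1;0 0 0.001 0 1;0 0 0.0005 0 1;0 0 0 0 1;0 0 0 0 0.8;0 0 0 0 0.6;0 0 0 0 0.4"}}

```text
time_s: 25.55
tool_pos: [0.4324, 0.2482, 0.0612]
ee_rot: [180.0, -0.0, 59.3]
ft_force: [-2.6, -1.0, 6.3]
finger_gap: 0.0433
```

{"fn": "apply_moves", "kwargs": {"series": "0 0 0 0 0.2;0 0 0 0 0;0 0 0 0 -0.2;0 0 0 0 -0.4;0 0 -0.005 0 -0.5;0 0 -0.01 0 -0.6;0 0 -0.012 0 -0.7;0 0 -0.012 0 -0.7"}}

```text
time_s: 26.35
tool_pos: [0.4325, 0.2483, 0.1013]
ee_rot: [180.0, -0.0, 59.3]
ft_force: [0.7, 0.0, 0.1]
finger_gap: 0.0726
```

```bash
python3 go.py .5677 -.1877 .18 -159.7
python3 - <<'E'
from plant import env
import cv2
s=env.snapshot("scene");cv2.imwrite("pics/s10.png",cv2.resize(s["img"][120:300,150:330,::-1],None,fx=3,fy=3,interpolation=cv2.INTER_CUBIC))
E
```

```text
pos [0.4325 0.2483 0.1013] rpy [ 1.7998e+02 -4.0000e-02  5.9350e+01] q [ 29.9  16.6 -18.5  54.9  -0.  150.5] t 26.35 gap 0.0726
tool shift [-0.3061  0.3387 -0.0788]
turn rad -2.46
```

View pics/s10.png

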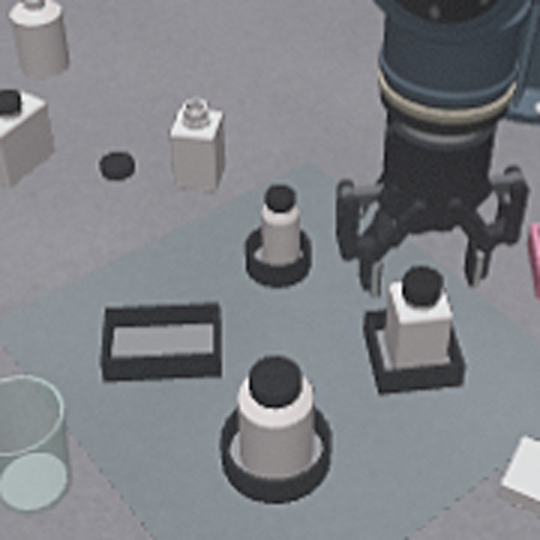

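The square bottle stands in its well at (418,325). Now the oblong one, after a 141° wrist turn.

{"fn": "apply_moves", "kwargs": {"series": "0 0 -0.015 0 -0.8;0 0 -0.02 0 -0.8;0 0 -0.02 -0.1 -0.8;0 0 -0.02 -0.149 -0.8;0 0 -0.004 -0.149 -0.8;0 0 0 -0.149 -0.8;0 0 0 -0.149 -0.8;0 0 0 -0.149 -0.8"}}

```text
time_s: 27.2
tool_pos: [0.4324, 0.2482, 0.1794]
ee_rot: [180.0, -0.0, 108.1]
ft_force: [0.1, 0.4, 1.1]
finger_gap: 0.0765
```

{"fn": "apply_moves", "kwargs": {"series": "0 0 0 -0.149 -0.8;0 0 0 -0.149 -0.8;0 0 0 -0.149 -0.8;0 0 0 -0.149 -0.8;0 0 0 -0.149 -0.8;0 0 0 -0.149 -0.8;0 0 0 -0.149 -0.8;0 0 0 -0.149 -0.8"}}

```text
time_s: 28.0
tool_pos: [0.4323, 0.2482, 0.1793]
ee_rot: [180.0, 0.0, 176.4]
ft_force: [0.7, 0.3, -0.9]
finger_gap: 0.0769
```

```bash
python3 go.py .5677 -.1877 .18 -159.7
```

```text
pos [0.4323 0.2482 0.1793] rpy [1.7998e+02 3.0000e-02 1.7641e+02] q [ 29.9  13.4 -10.8  65.8   0.   33.4] t 28.0 gap 0.0769
tool shift [-0.1624 -0.4266 -0.0007]
turn rad -0.417
```

{"fn": "apply_moves", "kwargs": {"series": "0 0 0 -0.139 -0.8;0 0 0 -0.139 -0.8;0 0 0 -0.139 -0.8;0.001 -0.02 0 0 -0.8;0.002 -0.034 0 0 -0.8;0.002 -0.034 0 0 -0.8;0.002 -0.034 0 0 -0.8;0.002 -0.034 0 0 -0.8"}}

```text
time_s: 28.8
tool_pos: [0.4773, 0.0972, 0.1794]
ee_rot: [-180.0, 0.0, -160.0]
ft_force: [0.3, -0.5, 0.4]
finger_gap: 0.0768
```

{"fn": "apply_moves", "kwargs": {"series": "0.002 -0.036 0 0 -0.8;0.002 -0.036 0 0 -0.8;0.002 -0.036 0 0 -0.8;0.002 -0.036 0 0 -0.8;0.002 -0.036 0 0 -0.8;0.002 -0.036 0 0 -0.8;0.002 -0.036 0 0 -0.8;0.001 -0.036 0 0 -0.8"}}

```text
time_s: 29.6
tool_pos: [0.5614, -0.179, 0.1794]
ee_rot: [-180.0, 0.0, -160.1]
ft_force: [0.0, 0.4, 0.4]
finger_gap: 0.0771
```

```bash
python3 go.py .5677 -.1877 .053 -159.7
```

```text
pos [ 0.5614 -0.179   0.1794] rpy [-1.7998e+02  3.0000e-02 -1.6006e+02] q [-17.7  23.9   3.9  70.    0.  -37.6] t 29.6 gap 0.0771
tool shift [-0.0029 -0.0103  0.1264]
turn rad -0.006
```

{"fn": "apply_moves", "kwargs": {"series": "-0.003 -0.007 0 -0.006 -0.8;0 -0.003 0.012 0 -0.8;0 0 0.02 0 -0.8;0 0 0.02 0 -0.8;0 0 0.018 0 -0.8;0 0 0.015 0 -0.8;0 0 0.01 0 -0.8;0 0 0.005 0 -0.8"}}

```text
time_s: 30.4
tool_pos: [0.5668, -0.1848, 0.0778]
ee_rot: [180.0, -0.1, -159.7]
ft_force: [-0.5, 0.1, -0.5]
finger_gap: 0.077
```

```bash
python3 go.py .5677 -.1877 .053 -159.7;  python3 - <<'E'
from plant import env
import cv2
s=env.snapshot("scene");cv2.imwrite("pics/s11.png",cv2.resize(s["img"][80:260,80:260,::-1],None,fx=3,fy=3,interpolation=cv2.INTER_CUBIC))
E
```

```text
pos [ 0.5668 -0.1848  0.0778] rpy [ 1.7995e+02 -5.0000e-02 -1.5966e+02] q [-18.1  28.3  -4.5  57.3   0.  -38.4] t 30.4 gap 0.077
tool shift [ 0.0001 -0.003   0.0248]
turn rad 0.001
```

View pics/s11.png

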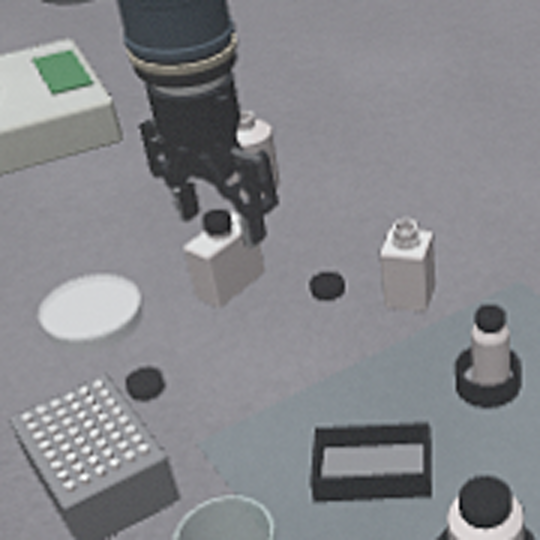

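The jaws straddle the narrow sides of the oblong bottle at (225,265). Going down the last 25 mm and closing.

{"fn": "apply_moves", "kwargs": {"series": "0 -0.001 0.007 0 -0.8;0 -0.001 0.008 0 -0.8;0 0 0.006 0 -0.8;0 0 0.003 0 -0.8;0 0 0 0 -0.4;0 0 0 0 0;0 0 0 0 0.4;0 0 0 0 0.7"}}

```text
time_s: 31.25
tool_pos: [0.5684, -0.1877, 0.0553]
ee_rot: [-180.0, 0.0, -159.7]
ft_force: [-0.9, 0.9, 3.5]
finger_gap: 0.0329
```

{"fn": "apply_moves", "kwargs": {"series": "0 0 0 0 1;0 0 0 0 1;0 0 0 0 1;0 0 0 0 1;0 0 0 0 1;0 0 -0.005 0 1;0 0 -0.01 0 1;0 0 -0.015 0 1"}}

```text
time_s: 32.05
tool_pos: [0.5677, -0.1875, 0.0851]
ee_rot: [180.0, -0.1, -159.7]
ft_force: [0.8, -0.8, -2.1]
finger_gap: 0.0331
```

```bash
python3 go.py .591 .112 .18 145.4;  python3 - <<'E'
from plant import env
import cv2
s=env.snapshot("scene");cv2.imwrite("pics/s12.png",cv2.resize(s["img"][80:260,80:260,::-1],None,fx=3,fy=3,interpolation=cv2.INTER_CUBIC))
E
```

```text
pos [ 0.5677 -0.1875  0.0851] rpy [ 1.7996e+02 -5.0000e-02 -1.5970e+02] q [-18.3  28.1  -3.6  58.3  -0.  -38.6] t 32.05 gap 0.0331
tool shift [-0.1257  0.2729 -0.0948]
turn rad 0.958
```

View pics/s12.png

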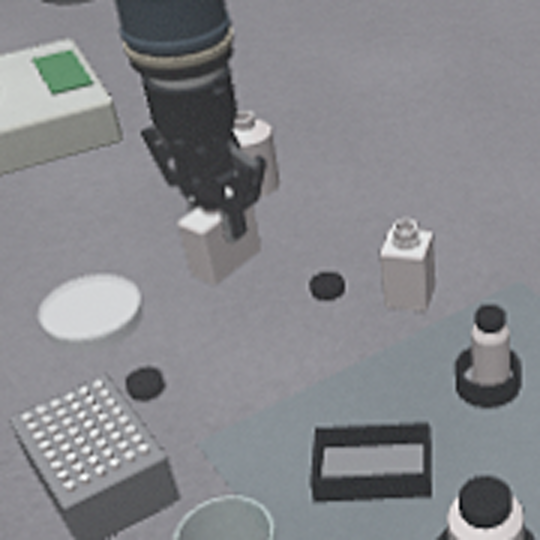

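{"fn": "apply_moves", "kwargs": {"series": "0 0 -0.015 0.06 1;0 0 -0.016 0.12 1;0 0 -0.016 0.13 1;0 0 -0.016 0.13 1;0 0 -0.014 0.13 1;0 0 -0.012 0.13 1;0 0 -0.005 0.13 1;0 0 0 0.128 1"}}

```text
time_s: 32.9
tool_pos: [0.5686, -0.1878, 0.1801]
ee_rot: [180.0, 0.1, 145.1]
ft_force: [-0.5, -0.6, -1.7]
finger_gap: 0.033
```

```bash
python3 go.py .591 .112 .18 145.4
```

```text
pos [ 0.5686 -0.1878  0.1801] rpy [1.7997e+02 1.0000e-01 1.4510e+02] q [-18.3  25.    5.6  70.5  -0.   16.6] t 32.9 gap 0.033
tool shift [ 1.532e-01  2.587e-01 -1.000e-04]
turn rad -0.005
```

{"fn": "apply_moves", "kwargs": {"series": "0.006 0.01 0 0 1;0.012 0.02 0 0 1;0.018 0.03 0 0 1;0.018 0.03 0 0 1;0.018 0.031 0 0 1;0.018 0.031 0 0 1;0.018 0.031 0 0 1;0.018 0.03 0 0 1"}}

```text
time_s: 33.7
tool_pos: [0.5849, 0.0615, 0.1789]
ee_rot: [180.0, -0.0, 145.7]
ft_force: [0.1, 0.0, -0.9]
finger_gap: 0.0332
```

{"fn": "apply_moves", "kwargs": {"series": "0.015 0.025 0 0 1;0.008 0.014 0 0 1;0.003 0.005 0.005 0 1;0 0 0.012 0 1;0 0 0.015 0 1;0 0 0.015 0 1;0 0 0.01 0 1;0 0 0.005 0 1"}}

```text
time_s: 34.5
tool_pos: [0.5883, 0.1092, 0.1153]
ee_rot: [-179.9, -0.1, 145.4]
ft_force: [-0.2, -0.2, -1.4]
finger_gap: 0.0332
```

```bash
python3 go.py .591 .112 .0595 145.4;  python3 - <<'E'
from plant import env
import cv2
s=env.snapshot("scene");cv2.imwrite("pics/s13.png",cv2.resize(s["img"][120:300,150:330,::-1],None,fx=3,fy=3,interpolation=cv2.INTER_CUBIC))
E
```

```text
pos [0.5883 0.1092 0.1153] rpy [-1.7992e+02 -7.0000e-02  1.4537e+02] q [10.5 27.  -0.9 62.3 -0.  45.1] t 34.5 gap 0.0332
tool shift [-0.0007  0.004   0.0558]
turn rad -0.001
```

View pics/s13.png

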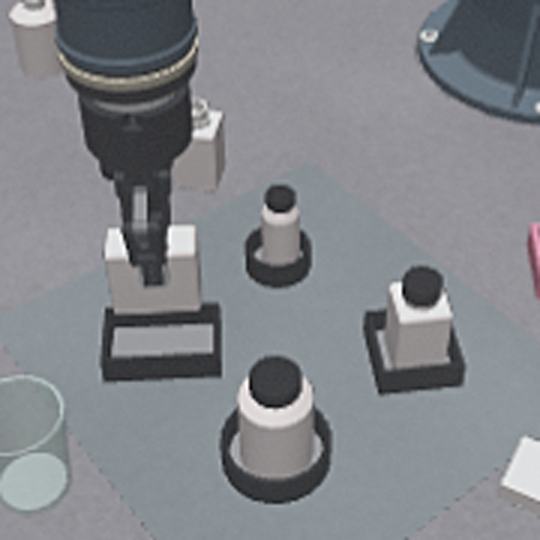

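The bottle is parallel to the well, but in the picture it looks a few mm left along the long side (107-200 against 103-221). I'll measure the offset before lowering.

Run:
```python
from h import *
from plant import env
from scipy.spatial.transform import Rotation as Ro
s=env.snapshot("scene");o=env.get_obs();p=o["tool_pos"]
cv2.imwrite("pics/s14.png",cv2.resize(s["img"][185:255,175:235,::-1],None,fx=8,fy=8,interpolation=cv2.INTER_NEAREST))
z0=p[2]-.0545
def box(c,yaw,hx,hy,zs):
    a=np.radians(yaw);R=np.array([[np.cos(a),-np.sin(a)],[np.sin(a),np.cos(a)]])
    return np.array([[*(np.array(c)+R@[i*hx,j*hy]),z] for z in zs for i,j in((-1,-1),(1,-1),(1,1),(-1,1))])
z=lambda q:((q-[175,185])*8+4).round(0).tolist()
print("bottle",z(proj(s,box(p[:2],145.4,.035,.017,(z0,z0+.066)))))
print("holder",z(proj(s,box((.591,.112),145.4,.048,.030,(0,.027)))))
```

```text
bottle [[102.0, 323.0], [338.0, 311.0], [338.0, 230.0], [108.0, 241.0], [75.0, 164.0], [325.0, 152.0], [325.0, 71.0], [83.0, 82.0]]
holder [[77.0, 500.0], [390.0, 483.0], [387.0, 339.0], [89.0, 354.0], [66.0, 443.0], [386.0, 427.0], [383.0, 282.0], [79.0, 297.0]]
```

View pics/s14.png

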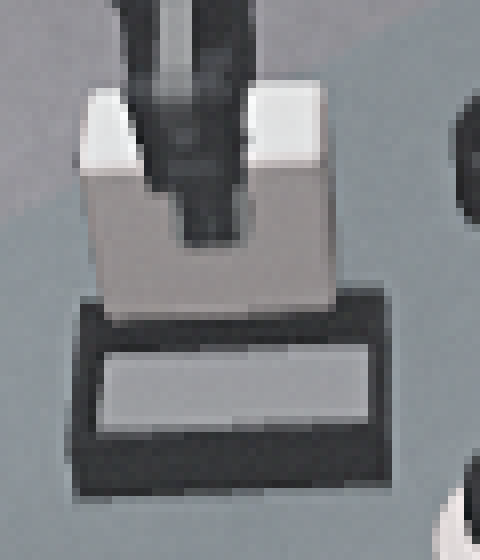

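The projected model matches what I see (bottle bottom 102-338 predicted, 105-336 seen; holder 77-390 predicted, 75-390 seen). So the offset was only perspective. Lowering with a 4 mm correction.

{"fn": "apply_moves", "kwargs": {"series": "-0.001 0.002 0.003 0 1;0 0.001 0.012 0 1;0 0 0.012 0 1;0 0 0.01 0 1;0 0 0.007 0 1;0 0 0.004 0 1;0 0 0.002 0 1;0 0 0.001 0 1"}}

```text
time_s: 35.4
tool_pos: [0.5915, 0.1121, 0.0658]
ee_rot: [180.0, 0.0, 145.4]
ft_force: [0.0, 0.5, -0.9]
finger_gap: 0.0332
```

```bash
python3 go.py .591 .112 .0595 145.4
```

```text
pos [0.5915 0.1121 0.0658] rpy [1.8000e+02 1.0000e-02 1.4541e+02] q [10.7 29.5 -4.5 56.  -0.  45.3] t 35.4 gap 0.0332
tool shift [ 0.0004 -0.0004  0.0063]
turn rad 0.0
```

{"fn": "apply_moves", "kwargs": {"series": "0 0 0.002 0 1;0 0 0.0015 0 1;0 0 0.001 0 1;0 0 0.0005 0 1;0 0 0 0 1;0 0 0 0 1;0 0 0 0 0.9;0 0 0 0 0.7"}}

```text
time_s: 36.2
tool_pos: [0.5915, 0.1121, 0.0609]
ee_rot: [180.0, 0.0, 145.4]
ft_force: [0.3, -0.6, -0.7]
finger_gap: 0.0328
```

{"fn": "apply_moves", "kwargs": {"series": "0 0 0 0 0.5;0 0 0 0 0.3;0 0 0 0 0.1;0 0 0 0 -0.1;0 0 0 0 -0.3;0 0 -0.005 0 -0.4;0 0 -0.01 0 -0.5;0 0 -0.015 0 -0.6"}}

```text
time_s: 37.0
tool_pos: [0.5911, 0.1121, 0.0913]
ee_rot: [-180.0, -0.0, 145.4]
ft_force: [0.1, 1.3, -0.5]
finger_gap: 0.0686
```

{"fn": "apply_moves", "kwargs": {"series": "0 0 -0.02 0 -0.7;0 0 -0.02 0 -0.7;0 0 -0.02 0 -0.7;0 0 -0.02 0 -0.7;0 0 -0.02 0 -0.7;0 0 -0.02 0 -0.7;0 0 -0.015 0 -0.7;0 0 -0.005 0 -0.7"}}

```text
time_s: 37.8
tool_pos: [0.592, 0.1123, 0.2332]
ee_rot: [179.9, 0.1, 145.4]
ft_force: [-0.5, 0.3, 0.6]
finger_gap: 0.0727
```

```bash
python3 go.py .42 -.22 .23 145.4;  python3 - <<'E'
from plant import env
import cv2
s=env.snapshot("scene");cv2.imwrite("pics/s15.png",cv2.resize(s["img"][120:300,150:330,::-1],None,fx=3,fy=3,interpolation=cv2.INTER_CUBIC))
E
```

```text
pos [0.592  0.1123 0.2332] rpy [1.7988e+02 1.2000e-01 1.4540e+02] q [10.7 24.7 12.9 78.  -0.  45.3] t 37.8 gap 0.0727
tool shift [-0.047  -0.3712  0.0026]
turn rad 0.0
```

View pics/s15.png

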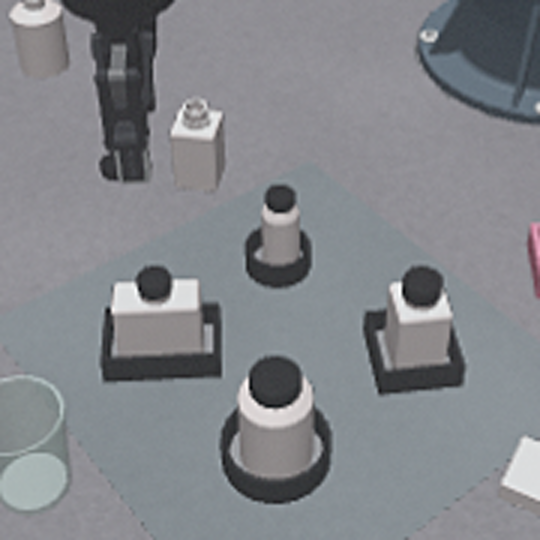

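All four stand in their wells. I'll move the arm aside and check the heights in both views.

{"fn": "apply_moves", "kwargs": {"series": "-0.003 -0.02 0 0 -0.7;-0.006 -0.045 0 0 -0.7;-0.006 -0.045 0 0 -0.7;-0.006 -0.045 0 0 -0.7;-0.006 -0.045 0 0 -0.7;-0.006 -0.045 0 0 -0.7;-0.006 -0.045 0 0 -0.7;-0.006 -0.045 0 0 -0.7"}}

```text
time_s: 38.65
tool_pos: [0.4369, -0.1904, 0.2304]
ee_rot: [-180.0, -0.0, 145.4]
ft_force: [1.7, -0.5, 0.1]
finger_gap: 0.0723
```

Run:
```python
from h import *
from plant import env
import meas
S=env.snapshot("scene");T=env.snapshot("top")
import pickle; pickle.dump({"scene":S,"top":T},open("s16.pkl","wb"))
a=T["img"][95:225,160:390,::-1]; cv2.imwrite("pics/t16.png",cv2.resize(a,None,fx=3.4,fy=3.4,interpolation=cv2.INTER_CUBIC))
a=S["img"][90:300,80:320,::-1]; cv2.imwrite("pics/s16.png",cv2.resize(a,None,fx=3,fy=3,interpolation=cv2.INTER_CUBIC))
for n,c,z in (("LR",(.582,.2555),.09),("SR",(.452,.09),.081),("SQ",(.432,.248),.086),("OB",(.591,.112),.081)):
    X=[*c,z]
    ca,_,aa=meas.find(T,proj(T,X)[0],70);cb,_,ab=meas.find(S,proj(S,X)[0],70)
    p,e=tri(T,ca,S,cb); print(n,aa,ab,p.round(4),round(e,4))
```

```text
LR 73.78125 223.65625 [0.581  0.2547 0.0895] 0.0001
SR 217.0625 63.46875 [0.4443 0.0879 0.074 ] 0.0048
SQ 47.8125 130.90625 [0.4316 0.2494 0.0872] 0.0
OB 146.40625 93.96875 [0.5818 0.1087 0.0724] 0.0148
```

View pics/t16.png

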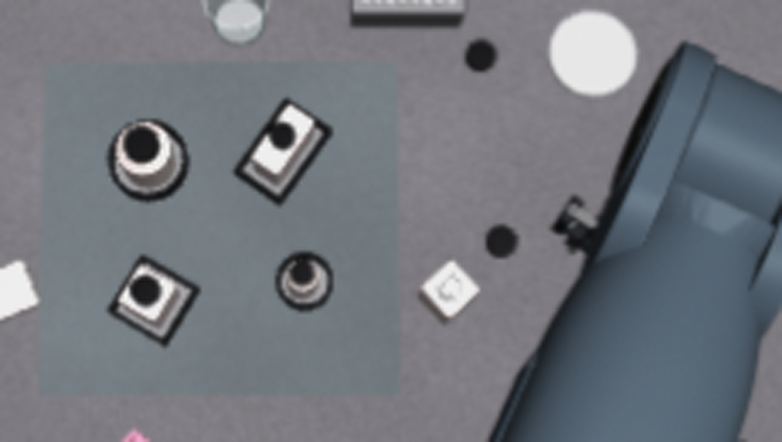

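View pics/s16.png

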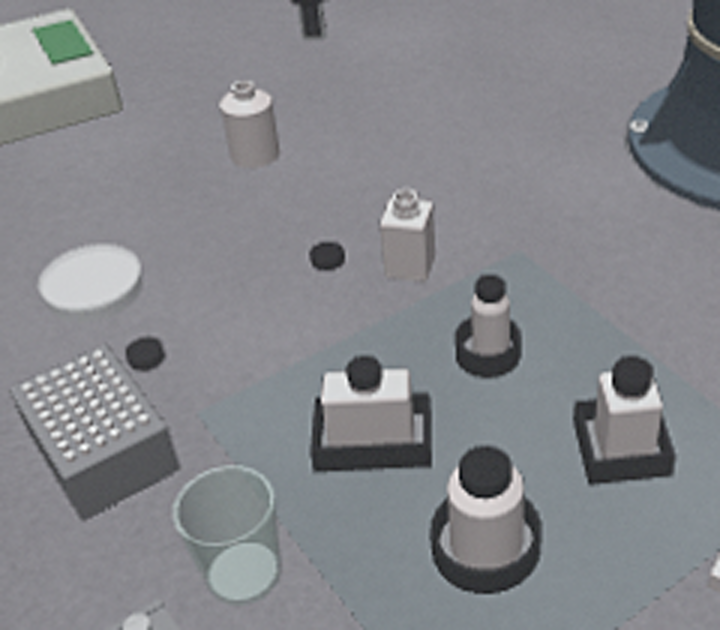

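The large round cap is at z=.0895 and the square cap at .0872, both about 5 mm above bench standing, so they are on the floor. For the small round and oblong bottles the cap mask merged with the rim in the top view. I'll separate them with an opening.

Run:
```python
from h import *
import pickle,meas
d=pickle.load(open("s16.pkl","rb"));d0=pickle.load(open("s0.pkl","rb"))
def cap(s,uv,k=8,th=75):
    x,y=np.round(uv).astype(int);c=s["img"][y-14:y+15,x-14:x+15]
    m=(cv2.resize(c,None,fx=k,fy=k,interpolation=cv2.INTER_CUBIC).max(2)<th).astype(np.uint8)
    K=4*k+1; m=cv2.morphologyEx(m,cv2.MORPH_OPEN,cv2.getStructuringElement(cv2.MORPH_ELLIPSE,(K,K)))
    n,l,st,ce=cv2.connectedComponentsWithStats(m)
    i=1+np.argmin(np.linalg.norm(ce[1:]-14.5*k,axis=1)); return (ce[i]+.5)/k-.5+[x-14,y-14],st[i,4]/k/k
for n,c0,c,z in (("SR",(.4227,-.179),(.452,.09),.076),("OB",(.5677,-.1877),(.591,.112),.076),("SQ",(.5955,-.336),(.432,.248),.081)):
    for dd,cc,zz in((d0,c0,z),(d,c,z+.005)):
        u,a=cap(dd["top"],proj(dd["top"],[*cc,zz])[0]);v,b=cap(dd["scene"],proj(dd["scene"],[*cc,zz])[0])
        p,e=tri(dd["top"],u,dd["scene"],v);print(n,round(a),round(b),p.round(4),round(e,4))
# empties unmoved: scene difference
for p in ((.461,-.334,.08),(.436,-.059,.08)):
    x,y=proj(d["scene"],p)[0].astype(int); A=d0["scene"]["img"][y-15:y+35,x-14:x+15].astype(int);B=d["scene"]["img"][y-15:y+35,x-14:x+15].astype(int)
    print("empty diff",np.abs(A-B).mean().round(2), np.percentile(np.abs(A-B),99))
```

```text
SR 37 45 [ 0.4224 -0.1786  0.0756] 0.0012
SR 46 69 [0.453  0.0928 0.083 ] 0.0032
OB 38 60 [ 0.5677 -0.1877  0.0766] 0.0006
OB 45 99 [0.5926 0.114  0.0848] 0.0
SQ 50 78 [ 0.5956 -0.3367  0.0815] 0.0
SQ 51 138 [0.4316 0.2494 0.0872] 0.0001
empty diff 4.96 83.0
empty diff 2.59 31.0
```

The oblong and small round readings are noisier, at +8 and +7 mm where +5 is expected. I'll check against the edges seen in the scene picture.

Run:
```python
from h import *
import pickle
d=pickle.load(open("s16.pkl","rb"));s=d["scene"];k=8
def box(c,yaw,hx,hy,zs):
    a=np.radians(yaw);R=np.array([[np.cos(a),-np.sin(a)],[np.sin(a),np.cos(a)]])
    return [[*(np.array(c)+R@[i*hx,j*hy]),z] for z in zs for i,j in((-1,-1),(1,-1),(1,1),(-1,1))]
x0,y0,w,h=178,175,90,75
im=cv2.resize(s["img"][y0:y0+h,x0:x0+w,::-1],None,fx=k,fy=k,interpolation=cv2.INTER_CUBIC)
def dots(X,col):
    for u,v in (proj(s,np.array(X))-[x0,y0]+.5)*k: cv2.circle(im,(int(u),int(v)),4,col,-1)
c=(.5915,.1121)
dots(box(c,145.4,.035,.017,(.027,.071)),(0,0,255))       # bottle on floor: edges at rim height & body top
dots(box(c,145.4,.048,.030,(.027,)),(0,255,0))
th=np.linspace(0,2*np.pi,24,endpoint=False)
for z,r in((.067,.017),(.089,.013)): dots([[.452+r*np.cos(t),.0901+r*np.sin(t),z] for t in th],(0,0,255))
dots([[*c,.091]],(255,0,0));dots([[c[0]+.014*np.cos(t),c[1]+.014*np.sin(t),.091] for t in th],(0,0,255))
cv2.imwrite("pics/o16.png",im)
```

```text
(no output)
```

View pics/o16.png

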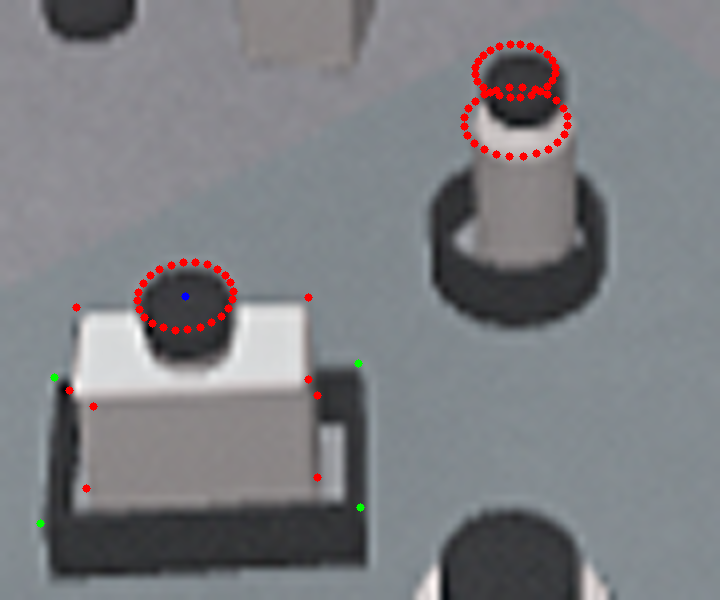

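With the oblong and small round bottles drawn as standing on the floor, the predicted outlines sit about 1 px above what I see. The fixed holder rims show the same shift. So the seen tops are no higher than floor-standing, the bottles are upright, and the extra millimetres came from the merged masks. Handing in.

Run:
```python
from plant import env
o=env.get_obs();print(o["time_s"],o["ft_force"].round(2));print(env.sign_off())
```

```text
38.75 [-0.42  0.83 -0.7 ]
the job is handed in; nothing more can be done
None
```

I stood all four capped bottles in their matching black holders, in the order large round, small round, square, oblong. I then moved the arm clear and handed the job in at 38.75 s; no verdict was reported.

**Seating:** Triangulated cap heights for the large round and square bottles came out about 5 mm above bench standing, which puts them on the well floor. The small round and oblong bottles read about 7 and 8 mm, where 5 mm is expected. I put that down to the holder rim merging into the cap mask. Their drawn outlines then agreed with floor standing to about 1 px, the same shift the fixed holder rim showed. In the last pictures all four stand upright.

**Open bottles:** Both look unmoved in the last scene view. My picture-difference check on them was not conclusive: the patch around the round one probably took in the spot where the oblong bottle had stood. The arm also hid the open round bottle from the top camera at the end.

**Forces:** The highest force reading at the end of any move was about 7 N, when the square bottle was set down.

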